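Recap the hose nipple of a vacuum sealer

TASK

The vacuum sealer draws air through its hose nipple because the sealing cap is missing. With the table knife in the notch at the front, lever up the small hatch cover in the sealer's top and swing it fully back, then lay the knife down on the worktop. Stand the sealing cap on the nipple inside and press it straight down until it clicks, and finish while the gripper is still holding the cap firmly pressed down against its springy collar; leave the garlic, the mug and the teaspoon where they are.

Things in the scene. Friction and masses are not known exactly. Their poses are not given: they have to be found in the camera images.
- sealer: Vacuum sealer: low white box fixed on the worktop, 170 mm deep (x), 320 wide (y); front strip 80 mm high, behind it a steel-topped lid 94 high. Origin under its centre, x from its front (facing the robot) to its back, z up. Hatch in the front strip, middle at y = +55 mm (left half; black control panel on the right). Under the cover a recess x -79 to -20, 90 wide (y), floor 26 mm above the worktop.
- cover (a joint): Hatch cover: white plate 64 x 88 x 5 mm flush in the sealer's top (top 80, underside 75 mm above the worktop), hinged along its rear edge. 0 = shut, grows as its front edge rises, stop at 2.0 rad (leaning back). Stiff hinge: about 1 N at the front edge moves it, and it stays where it is left.
- cover_hinge (a point): Middle of the cover's hinge line, 77.5 mm above the worktop, at sealer x = -17.5, y = +55 mm; the line runs along the sealer's y. The shut cover reaches 66 mm forward of it.
- notch (a point): Middle of the pry notch in the sealer's front face (sealer x = -85, y = +55, z = 71.5 mm): a slit 39 mm wide, 7 mm high (68 to 75 mm above the worktop) through the 6 mm front wall, right under the cover's front edge, into the recess.
- nipple: Upright steel hose nipple in the recess, at sealer x = -50, y = +55 mm (32.5 mm before the hinge line). Origin on its axis at the recess floor, 26 mm above the worktop; z up. Stud 12.4 mm across, 20 high; round it, 13.5 mm above the origin, four sprung balls stick out to 22 mm across and give way inwards.
- stud_top (a point): Top end of the nipple's stud, on its axis, 46 mm above the worktop.
- collar (a joint): Spring-loaded sealing collar round the foot of the nipple, a black ring 34 mm across. 0 = up (its top 7 mm above the nipple's origin), grows as it is pressed down, up to 5 mm; 2.5 N per mm.
- cap: Grey cap, mouth down on the worktop, 35 g: skirt 34 mm across, 24 high, flat shoulder, on it a ribbed knob 22 across, 14 high (38 in all). Origin: centre of the mouth; z up. A bead narrows the mouth to 18 mm. On the nipple it meets the balls at 15 mm (cap origin over nipple origin), passes at 10-15 N, then the force drops: clicked to 6.5 mm, on the collar; pressed on, it sinks with it to 2 mm.
- knife: Loose steel table knife lying flat, 215 mm long, 60 g. Origin at the underside of the handle near its front, x along the blade to the tip, z up. Handle 16 mm wide (18 at its end), 10 thick, x = -89 to +20 mm; then a neck; blade 18 wide, 2.6 thick, mid-plane 5 mm above the underside, tip at x = +125 mm.
- knife_tip (a point): Tip of the knife's blade, in the middle of its thickness.
- garlic: Bystander: bulb of garlic, 50 mm, on the worktop. Origin under its centre.
- spoon: Bystander: teaspoon with a thick handle, 132 mm long, on the worktop at the front left. Origin under its centre.
- mug: Bystander: white mug, 88 mm high, 84 mm across, on the worktop to the left of the sealer. Origin under its centre.

How it is judged:
By the outcome, as a careful person would: the job done as asked, in the order asked, and still so for the second after the job is handed in, while the arm keeps its last pose, push and grip.
It also fails if it takes over 64 s, if anything falls off the work surface, if the arm or the gripper's body presses on something with over 40 N, if the wrist force passes 120 N, or if a joint passes its speed limit or range.

ROBOT

A 7-joint arm with a two-finger parallel gripper is mounted at the origin on a cart in front of the work surface, level with it; the furniture and walls round the work are solid. World frame = base frame: x ahead of the robot, y to its left, z up, the work surface at z = 0. Lengths are in mm, angles in rad, forces in N, time in s.
With the tool pointing down it reaches from about 425 to 875 mm from the base axis. Payload 8.4 kg.
Tool frame: the origin (TCP) lies midway between the tips of the shut fingers; the grasp point (between the pads) lies behind it (robot.grip_depth is the z of the grasp point in the tool frame, in mm); z points along the fingers, y is the line along which they close (so a half turn about z gives the same grasp; the last joint's range is limited). The gripper opens to 87 mm and grips with 3 to 60 N. Pads are 19 mm wide; open, the fingers measure 117 mm over their backs; the gripper's body (75 mm by 190 mm) begins 51 mm behind the grasp point.
Start: joints at [-1.2, 0.333, 0.04, 1.465, -0.013, 1.343, -0.059], TCP at [294.256, 579.549, 222.546] pointing down, gripper open.
Joint ranges: [-2.58, 2.58], [-0.38, 2.09], [-1.3, 1.39], [0.25, 2.4], [-1.5, 4.64], [0.08, 2.09], [-2.65, 2.65]. Speed limits (rad/s): [2.22, 2.22, 2.79, 2.79, 3.14, 3.14, 3.14].

INTERFACE

Orientations are given as a unit quaternion [x, y, z, w].
In Python, from bench import robot, kinematics, eyes, finish_job gives the robot as it stands. Calls block until the motion is done:
- robot.move_to(position, orientation): joint-space move of the TCP to a pose.
- robot.movel(position, v=150, rot=None, guard=None): straight line of the TCP; rot=None keeps the orientation; v is the mean speed in mm/s. With guard (N) it stops when the force on the tool has changed by that much, and returns True; else False.
- robot.goto_joints(angles): joint-space move.
- robot.gripper_to(opening, effort=None): opening from 0.0 (shut) to 1.0 (fully open); effort is the grip in N (None keeps the last); returns when the fingers have stopped.
- robot.sleep(seconds).
- kinematics.inverse_kinematics(position, orientation): joint angles nearest the present ones, or None.
- robot.observe(): the state.
- eyes.grab_frame(name): name is "side" or "top"; returns (picture, depth): 480x640x3 uint8, red, green, blue; 480x640 float32, mm along the optical axis (not along the pixel's ray), 0 where there is no reading.
- eyes.camera_params(name): a dict with "camera_matrix" (3x3 intrinsics, pixels), "eye" and "orientation" of the camera in the world. Camera axes: x right, y up, looking along -z (the intrinsics and any distortion apply to the point x, -y, -z); pixel columns grow to the right and rows downward; lengths in mm; the calibration is good to about 2 mm. A picture is of the moment at which its call begins. camera_params takes no time and is no camera call.
A pose or a line that the arm cannot do raises robot.IKError and nothing moves.
- finish_job(): hands the job in; it is judged then, once.
Trained networks look in the newest picture that a camera, given by its name, has taken for a name from the list of things; names that differ only in an ending like _2 or _b are one class to them, and where a whole thing is asked for, a point or a joint stands for the part that bears it (a point fixed in the world has none). Each returns a list of dicts, best first, with "confidence" (0 to 1); they miss things now and then, are a little off and sometimes report something else, mostly with a low value. They report only what shows in the picture. A call takes as long as a camera call.
- eyes.look_for(camera, label): "xyz" ([x, y, z] in mm, in the coordinates of the camera as it stood for that picture, good to about 4 mm: the middle of the surface that is visible of it).
- eyes.regions_of(camera, label): "mask" (480x640 bool, what is visible of it).
The state is a dict: "time": time; "joint_positions": joint angles; "qd": joint speeds; "effort": joint torques, N m; "position": TCP position; "ee_rot": TCP orientation; "ft_force": force on the tool from outside, world axes, zero at the start; "torque": the same for the moment, N m; "gripper_width": opening from 0.0 (shut) to 1.0 (fully open); "gripper_force": force on a finger pad.
Only numpy, scipy, OpenCV 4.12 (cv2) and the standard library are available. Lean on these libraries where they do the work, as an engineer would, in place of code of your own. Each camera call takes 0.05 s, during which the arm holds its last target. There are 200 camera calls.

## Working session

There is one attempt and no reset: what is moved stays moved. The work goes in short steps, each a Python script; the robot and the scene stay as the last script left them, time stands still between calls to the robot, and variables do not carry over. Pictures are saved under pics/ and viewed, at most 10 in all, crops included, and the job is handed in when it is done.

```bash
mkdir -p pics; ls
cat > h.py <<'E'
import numpy as np, cv2
from scipy.spatial.transform import Rotation as R
from bench import robot, kinematics, eyes, finish_job
def cam(n):
    p=eyes.camera_params(n); o=np.array(p["orientation"],float)
    M=o if o.shape==(3,3) else R.from_quat(o).as_matrix()
    return np.array(p["camera_matrix"],float),np.array(p["eye"],float),M,p
def cloud(n,d):
    K,e,M,_=cam(n); v,u=np.mgrid[0:480,0:640]
    P=np.stack([(u-K[0,2])/K[0,0]*d,-(v-K[1,2])/K[1,1]*d,-d],-1)
    P=P@M.T+e; P[d<=0]=np.nan; return P
def toworld(n,x):
    K,e,M,_=cam(n); return M@np.array(x)+e
def px(n,X):
    K,e,M,_=cam(n); c=M.T@(np.array(X)-e); return K[0,2]+K[0,0]*c[0]/-c[2],K[1,2]-K[1,1]*c[1]/-c[2]
E
python3 - <<'E'
from h import *
print(eyes.camera_params("top"),eyes.camera_params("side"))
o=robot.observe(); print(o,robot.grip_depth)
for n in("top","side"):
    p,d=eyes.grab_frame(n); cv2.imwrite(f"pics/{n}0.png",p[:,:,::-1]); np.savez(f"{n}0.npz",p=p,d=d)
    for l in["sealer","cover","cap","knife","knife_tip","notch","nipple","garlic","spoon","mug"]:
        r=eyes.look_for(n,l); print(n,l,[(np.round(toworld(n,a["xyz"]),1),round(a["confidence"],2)) for a in r[:2]])
    P=cloud(n,d)
    for l in["cap","knife","cover","sealer"]:
        r=eyes.regions_of(n,l)
        if r:
            m=r[0]["mask"]; np.save(f"{n}_{l}.npy",m); Q=P[m]; Q=Q[~np.isnan(Q[:,0])]
            print(l,r[0]["confidence"],m.sum(),np.round(np.median(Q,0),1),np.round(np.percentile(Q,[2,98],axis=0),1).tolist())
print(robot.observe()["time"])
E
```

```text
bench.py
pics
{'camera_matrix': array([[581.82272126,   0.        , 321.42522322],
       [  0.        , 581.82272126, 235.55234698],
       [  0.        ,   0.        ,   1.        ]]), 'eye': array([ 249.88147905,  245.30401509, 1259.25603219]), 'orientation': array([ 0.07708905, -0.07501009, -0.68164159,  0.72373719])} {'camera_matrix': array([[520.25826718,   0.        , 322.14878939],
       [  0.        , 520.25826718, 240.07290508],
       [  0.        ,   0.        ,   1.        ]]), 'eye': array([ 479.52964003, -706.6319409 ,  489.23050808]), 'orientation': array([ 5.50691812e-01,  5.48374900e-04, -1.24295936e-02,  8.34615919e-01])}
{'time': 0.0, 'joint_positions': array([-1.20021789,  0.33388757,  0.03985591,  1.46626866, -0.01340406,
        1.34328981, -0.058519  ]), 'qd': array([-6.66881917e-04, -6.70540440e-05,  5.81311481e-04,  6.79974987e-04,
        1.53680380e-03,  6.09291973e-04,  2.68451490e-04]), 'effort': array([-7.58395963e-04, -6.56373739e+01,  1.33491788e+00, -4.03793049e+01,
       -5.96963055e-02,  4.50634968e-02,  1.53711771e-04]), 'position': array([294.0
[... 1257 characters left out ...]
4]), 0.95)]
side cap [(array([495. ,  19.5,  16. ]), 0.96)]
side knife []
side knife_tip [(array([454.7, 252.5,   4.5]), 0.64)]
side notch [(array([660. , 112.4,  75.3]), 0.59)]
side nipple []
side garlic [(array([470.7, -79.8,  31.2]), 0.74), (array([660.1, 110.6,  80.5]), 0.66)]
side spoon [(array([660. , 113. ,  79.3]), 0.41)]
side mug [(array([602.3, 464.3,  64.5]), 0.87)]
cap 0.64 465 [491.6  20.6  22.5] [[475.7, 12.9, 1.7], [506.9, 37.5, 38.4]]
knife 0.72 530 [454.5 254.6   6.5] [[344.1, 224.9, -0.0], [529.1, 300.9, 10.6]]
cover 0.82 601 [598.9 256.6  79.3] [[564.7, 214.9, 76.1], [633.2, 304.0, 81.1]]
sealer 0.78 11308 [659.8 113.6  78.2] [[560.8, 46.8, 11.0], [761.4, 348.4, 94.6]]
1.5
```

Run:
```python
from h import *
for n in("top","side"):
    z=np.load(f"{n}0.npz"); p,d=z["p"],z["d"]; P=cloud(n,d)
    # knife from mask
    m=np.load(f"{n}_knife.npy"); uv=np.argwhere(m)
    K,e,M,_=cam(n)
    def plane(uv,zz):
        v,u=uv[:,0],uv[:,1]; r=np.stack([(u-K[0,2])/K[0,0],-(v-K[1,2])/K[1,1],-np.ones(len(u))],-1)@M.T
        return e+r*((zz-e[2])/r[:,2])[:,None]
    X=plane(uv,7.)[:,:2]; c=X.mean(0); w=np.linalg.svd(X-c,full_matrices=0)[2][0]; w*=np.sign(w[0]); nrm=np.array([-w[1],w[0]])
    s=(X-c)@w; t=(X-c)@nrm
    print(n,"knife dir",np.degrees(np.arctan2(w[1],w[0])),"ends",c+w*s.min(),c+w*s.max(),s.max()-s.min())
    for a in np.linspace(s.min(),s.max(),12):
        k=abs(s-a)<9
        print(round(a-s.min()),np.round([t[k].min(),t[k].max(),t[k].mean()],1),end=';')
    print()
    m=np.load(f"{n}_cover.npy"); X=plane(np.argwhere(m),80.)[:,:2].astype(np.float32); print("cover",cv2.minAreaRect(X), X.mean(0))
    m=np.load(f"{n}_cap.npy"); X=plane(np.argwhere(m),38.)[:,:2].astype(np.float32); Q=P[m]; Q=Q[Q[:,2]>34]; print("cap top",np.mean(Q,0),(Q[:,:2].max(0)+Q[:,:2].min(0))/2,len(Q))
    Q=P[m]; Q=Q[(Q[:,2]>21)&(Q[:,2]<27)]; print("shoulder",(Q[:,:2].max(0)+Q[:,:2].min(0))/2,len(Q))
    # sealer fit: points with z 76..84 front strip edge
    Q=P.reshape(-1,3); Q=Q[(abs(Q[:,2]-80)<3)&(Q[:,0]>540)&(Q[:,0]<660)]; print("strip",cv2.minAreaRect(Q[:,:2].astype(np.float32)))
a=cv2.imread("pics/top0.png"); b=cv2.imread("pics/side0.png")
cv2.imwrite("pics/both.png",cv2.resize(np.hstack([a,b]),(800,300),interpolation=cv2.INTER_AREA))
cv2.imwrite("pics/sidec.png",b[120:420,60:560])
us=[px("top",X) for X in [(330,200,0),(640,330,0)]];print(us)
```

```text
top knife dir -19.99932979401617 ends [333.72948251 301.62485895] [533.11149689 229.05838164] 212.17700461199118
0 [-7.2  9.1  1.1];19 [-9.   9.5  0.2];39 [-9.8  9.9 -0. ];58 [-9.7  9.  -0.4];77 [-9.5  8.9 -0.4];96 [-7.4  7.3  0.1];116 [-8.1  7.9 -0.1];135 [-8.2  7.8 -0.1];154 [-8.9  8.2 -0.5];174 [-8.2  8.6  0.1];193 [-9.2  9.6  0. ];212 [-7.4 10.3  1.4];
cover ((597.6107177734375, 263.220703125), (66.23075103759766, 89.13308715820312), 10.804903984069824) [597.0977  263.00275]
cap top [489.15861554  31.82574767  37.83305082] [488.38070837  31.77835243] 83
shoulder [488.55870944  31.19287557] 69
strip ((607.7286376953125, 137.49447631835938), (110.6907958984375, 800.697265625), 1.5494766235351562)
side knife dir -20.29651587216646 ends [338.06933224 297.247693  ] [533.53091257 224.95777098] 208.4012049173927
0 [-7.6  8.9  0.9];19 [-10.7   9.6  -0.6];38 [-9.3  7.7 -0.8];57 [-8.5  9.   0.3];76 [-9.   9.6 -0.1];95 [-11.9  13.4   1.5];114 [-14.7  12.8  -0.8];133 [-14.6  15.3   0.1];152 [-14.5  17.8   1. ];171 [-14.4  14.1  -0.1];189 [-13.7  14.1  -0.2];208 [-12.9  11.   -1.5];
cover ((598.22900390625, 257.30694580078125), (67.44940185546875, 94.44561767578125), 10.628671646118164) [598.7138  255.41556]
cap top [491.40293533  28.41450783  37.01125111] [491.57952476  30.69759002] 91
shoulder [491.49055818  24.79406714] 111
strip ((602.841064453125, 826.965576171875), (112.57657623291016, 2180.01416015625), 0.31733137369155884)
[(np.float64(342.7067914735662), np.float64(326.0014737214701)), (np.float64(292.3283982555578), np.float64(184.15458440421642))]
```

View pics/top0.png

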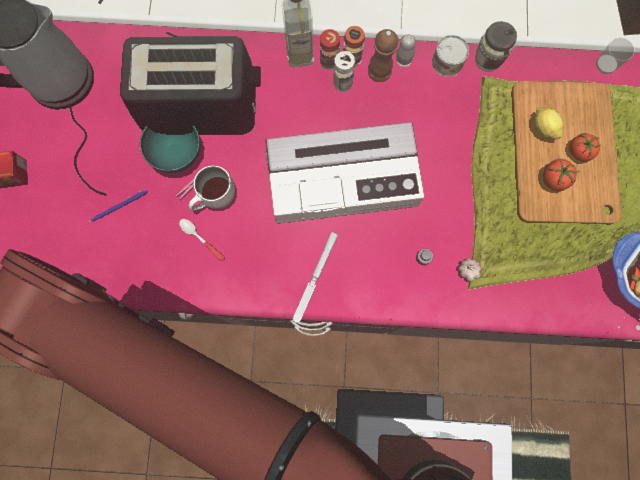

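View pics/side0.png

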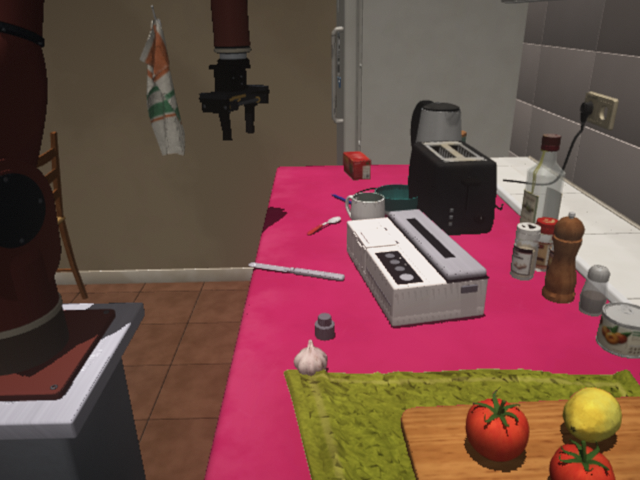

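Top: the sealer is at about (345,172) with the hatch at (321,192), the cap at (425,256), and the knife runs from (297,320) to (333,236). Side: knife (250,265)–(345,277). I'll zoom in to see which end is the handle and where the table edge is.

Run:
```python
from h import *
z=np.load("top0.npz"); a=z["p"][225:335,270:370,::-1]; b=np.load("side0.npz")["p"][240:300,235:365,::-1]
A=cv2.resize(a,None,fx=4,fy=4,interpolation=2); B=cv2.resize(b,None,fx=3,fy=3,interpolation=2)
o=np.zeros((440,800,3),np.uint8); o[:440,:400]=A; o[:180,405:795]=B
c=z["p"][175:228,262:350,::-1]; C=cv2.resize(c,None,fx=4,fy=4,interpolation=2); o[190:402,405:757]=C
cv2.imwrite("pics/k.png",o)
P=cloud("top",z["d"])
# table edge: for several columns, where z drops
for u in (250,280,345,400):
    col=P[240:360,u]; g=col[np.abs(col[:,2])<5]; print(u,g[:,:2][np.argmin(g[:,0])])
# knife heights along axis
w=np.array([np.cos(np.radians(-20.1)),np.sin(np.radians(-20.1))]); m=np.load("top_knife.npy"); Q=P[m]; s=(Q[:,:2]-[334.5,301.])@w
for a in range(0,212,15):
    k=(s>=a)&(s<a+15); print(a,round(np.nanmedian(Q[k,2]),1),k.sum(),end='; ')
# sealer yaw by robust edges: fits on lid plane and strip
for n in("top","side"):
    d=np.load(f"{n}0.npz")["d"]; P=cloud(n,d); m=np.load(f"{n}_sealer.npy")|np.load(f"{n}_cover.npy"); Q=P[m]
    for h in(80,94):
        k=Q[abs(Q[:,2]-h)<2.5]; r=cv2.minAreaRect(k[:,:2].astype(np.float32)); print(n,h,len(k),r,np.median(k[:,2]))
```

```text
250 [347.75185749 400.57128588]
280 [345.45823574 335.96426202]
345 [347.52857228 195.84180069]
400 [344.07860972  76.91842623]
0 5.9 56; 15 5.4 62; 30 5.6 65; 45 5.7 61; 60 5.8 60; 75 7.1 55; 90 7.8 43; 105 9.9 53; 120 9.7 49; 135 9.3 52; 150 9.4 55; 165 9.5 50; 180 9.8 54; 195 9.2 53; 210 7.0 4; top 80 4353 ((656.2612915039062, 217.4726104736328), (168.81886291503906, 320.5137939453125), 10.341931343078613) 79.72416718130353
top 94 3303 ((701.5858154296875, 225.89517211914062), (73.8151626586914, 313.8837585449219), 10.577797889709473) 93.87429552250182
side 80 3435 ((654.5953979492188, 213.95542907714844), (166.71669006347656, 325.739501953125), 13.049695014953613) 79.04193512271297
side 94 2225 ((704.1362915039062, 221.72438049316406), (70.1127700805664, 309.2731018066406), 10.944904327392578) 93.52708774493203
```

View pics/k.png

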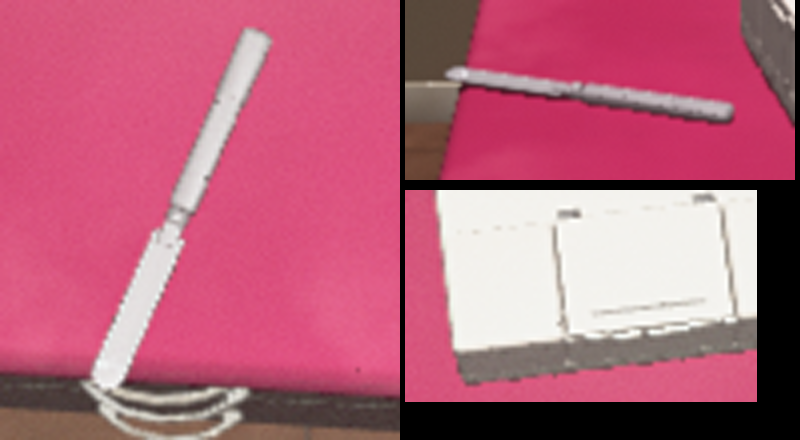

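The handle is the end by the sealer (top-view crop: thick part upper right), and the tip hangs slightly over the table edge at x≈346. So I grip the handle with tool x along the knife (yaw 160°) and turn it to the sealer's yaw, about 10.65°.

```bash
cat >> h.py <<'E'
YAW=np.radians(10.65); SC=np.array([657.3,216.5,0.])
def s2w(p): return R.from_euler('z',YAW).apply(p)+SC
F=np.diag([1.,-1,-1])
def tq(yaw,pitch=0.):  # tool pointing down, tool x along yaw, tip up by pitch
    return R.from_matrix(R.from_euler('ZY',[yaw,-pitch]).as_matrix()@F).as_quat()
def tip_pose(tip_s,pitch,zt,lx=140.,yaw=YAW):
    K=R.from_euler('ZY',[yaw,-pitch]); return s2w(np.array(tip_s))-K.apply([lx,0,5-zt]),tq(yaw,pitch)
def st():
    o=robot.observe(); print("t",round(o["time"],2),"p",np.round(o["position"],1),"F",np.round(o["ft_force"],1),"g",round(o["gripper_width"],3),round(o["gripper_force"],1)); return o
E
python3 - <<'E'
from h import *
G=np.array([465.5,252.5,0]); y=np.radians(159.9)
for p,q in [(G+[0,0,120],tq(y)),(G+[0,0,1.5],tq(y)),tip_pose((-125,55,71.5),0,1.5),tip_pose((-45,55,71.5),0,1.5),tip_pose((-50,55,90),.5,1.5),tip_pose((0,55,117),0,1.5),(s2w([-50,55,52]),tq(YAW)),(np.array([490,31,25.]),tq(YAW))]:
    j=kinematics.inverse_kinematics(p,q); print(None if j is None else np.round(j,2))
robot.gripper_to(.5,60)
robot.move_to(G+[0,0,100],tq(y)); st()
print(robot.movel(G+[0,0,2],v=100,guard=8)); st()
robot.gripper_to(0,60); st()
E
```

```text
[-0.78  0.17  0.22  1.89 -0.04  1.08  0.68]
[-0.77  0.33  0.22  1.99 -0.09  0.84  0.72]
[-1.05  0.06  0.45  2.14 -0.03  0.95 -1.97]
[-1.    0.23  0.5   1.97 -0.13  0.97 -1.82]
[-1.78  0.13  1.13  2.4   0.42  0.26 -2.45]
[-0.98  0.27  0.53  1.83 -0.15  1.09 -1.78]
[-0.88  0.52  0.53  1.66 -0.29  1.04 -1.64]
[-0.77  0.26  0.69  2.08 -0.21  0.87 -1.34]
t 3.93 p [465.4 254.1 100.4] F [0.  0.7 0.7] g 0.5 0.0
False
t 5.07 p [466.  252.8   2.6] F [ 0.3  1.6 -0.1] g 0.499 0.0
t 5.68 p [465.6 252.6   2.1] F [-0.7  0.4  1.7] g 0.172 60.0
```

Run:
```python
from h import *
o=robot.observe(); p=o["position"]
robot.movel(p+[0,0,130],v=150); st()
P,q=tip_pose((-145,55,130),0,2.2); robot.move_to(P,q); st()
P,q=tip_pose((-115,55,71.5),0,2.2); robot.movel(P,v=120); o=st(); print(P)
for n in("top","side"):
    p,d=eyes.grab_frame(n); np.savez(f"{n}1.npz",p=p,d=d)
    r=eyes.look_for(n,"knife_tip"); print(n,[(np.round(toworld(n,a["xyz"]),1),round(a["confidence"],2)) for a in r[:2]])
    r=eyes.regions_of(n,"knife"); 
    if r: Q=cloud(n,d)[r[0]["mask"]]; print(r[0]["confidence"],len(Q),np.round(np.nanpercentile(Q,[2,50,98],axis=0),1).tolist())
print(s2w([-115,55,71.5]),s2w([-85,55,71.5]))
u,v=map(int,px("side",s2w([-100,55,71.5]))); a=np.load("side1.npz")["p"][v-60:v+60,u-80:u+80,::-1]
u,v=map(int,px("top",s2w([-100,55,71.5]))); b=np.load("top1.npz")["p"][v-60:v+60,u-80:u+80,::-1]
cv2.imwrite("pics/ins.png",cv2.resize(np.hstack([a,b]),(800,300),interpolation=2))
```

```text
t 6.7 p [465.  252.3 131.2] F [ 0.   0.2 -0.5] g 0.173 60.0
t 9.01 p [367.1 217.9 127.2] F [-0.1 -0.6 -0.7] g 0.177 60.0
t 9.71 p [396.5 223.5  68.9] F [ 0.1  1.  -0. ] g 0.174 60.0
[396.52801806 223.42628598  68.7       ]
top []
0.65 77 [[307.0, 209.2, 69.4], [338.5, 221.4, 74.8], [532.1, 255.4, 450.8]]
side [(array([425.1, 220. ,  75.3]), 0.77), (array([490.3,  15.4,  22.4]), 0.61)]
0.7 613 [[330.4, 202.9, -2.0], [431.3, 227.0, 73.1], [536.2, 428.5, 77.9]]
[534.11644065 249.29955345  71.5       ] [563.59967406 254.84382505  71.5       ]
```

View pics/ins.png

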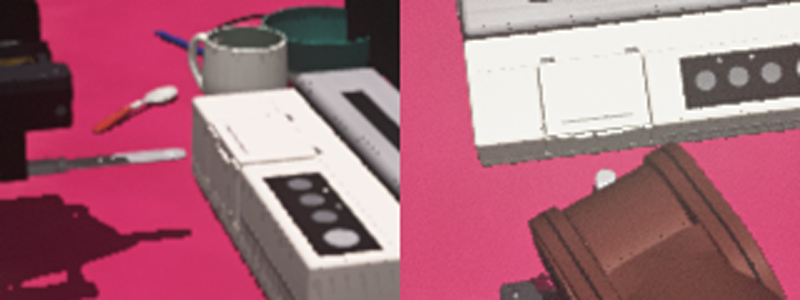

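The blade is level, its tip at crop (187,155) in the side view and (605,178) in the top view, in front of the hatch centre. I'll insert with a force guard.

Run:
```python
from h import *
z=np.load("side1.npz"); P=cloud("side",z["d"]); lo=s2w([-112,55,0])
Q=P.reshape(-1,3); w=R.from_euler('z',-YAW).apply(Q-SC)
k=(abs(w[:,1]-55)<16)&(w[:,2]>60)&(w[:,2]<85)&(w[:,0]<-105)&(w[:,0]>-190); 
for a in range(-190,-105,10):
    m=k&(w[:,0]>=a)&(w[:,0]<a+10)
    if m.sum(): print(a,m.sum(),np.round([np.median(w[m,2]),w[m,1].min(),w[m,1].max(),w[m,0].max()],1))
st()
T,q=tip_pose((-42,55,71.5),0,2.2)
print(robot.movel(T,v=60,guard=6)); o=st(); print(T)
```

```text
-190 22 [  72.9   43.7   62.9 -180.9]
-180 24 [  73.2   42.8   63.1 -170.6]
-170 22 [  73.1   44.1   62.8 -160.7]
-160 22 [  72.8   45.2   62.2 -150.2]
-150 23 [  73.1   45.2   62.  -140.1]
-140 21 [  72.5   45.6   64.7 -130.4]
-130 23 [  73.1   43.4   62.9 -120.4]
-120 13 [  73.4   45.8   59.2 -113.7]
t 10.01 p [396.6 223.7  69.2] F [-0.6  0.2 -0.4] g 0.175 60.0
False
t 11.38 p [467.9 236.9  68.7] F [-0.8  0.3 -0.6] g 0.169 60.0
[468.2705527  236.91734688  68.7       ]
```

Run:
```python
from h import *
for f in(.1,.2,.3,.4):
    T,q=tip_pose((-82+40*np.cos(f),55,71.5+40*np.sin(f)),f,2.2)
    try: g=robot.movel(T,v=40,rot=q,guard=15)
    except robot.IKError as e: print("IK",f); break
    st(); 
    if g: print("guard",f); break
p,d=eyes.grab_frame("side"); np.savez("side2.npz",p=p,d=d)
r=eyes.regions_of("side","cover"); Q=cloud("side",d)[r[0]["mask"]]; w=R.from_euler('z',-YAW).apply(Q-SC)
k=abs(w[:,1]-55)<50; c=np.polyfit(w[k,0],w[k,2],1); print("cover slope",c, r[0]["confidence"])
u,v=map(int,px("side",s2w([-60,55,90]))); cv2.imwrite("pics/pry.png",cv2.resize(p[v-60:v+60,u-80:u+80,::-1],None,fx=4,fy=4,interpolation=2))
```

```text
t 11.78 p [468.3 237.1  58.9] F [-0.  -0.5 -1. ] g 0.175 60.0
t 12.18 p [470.5 237.3  49.1] F [-1.6 -0.8 -2.2] g 0.17 60.0
t 12.57 p [473.4 237.8  39.5] F [-1.2 -0.2 -2.1] g 0.172 60.0
t 12.97 p [477.4 238.6  30.3] F [-1.8 -0.5 -2.1] g 0.174 60.0
cover slope [-0.43597956 71.67812382] 0.87
```

View pics/pry.png

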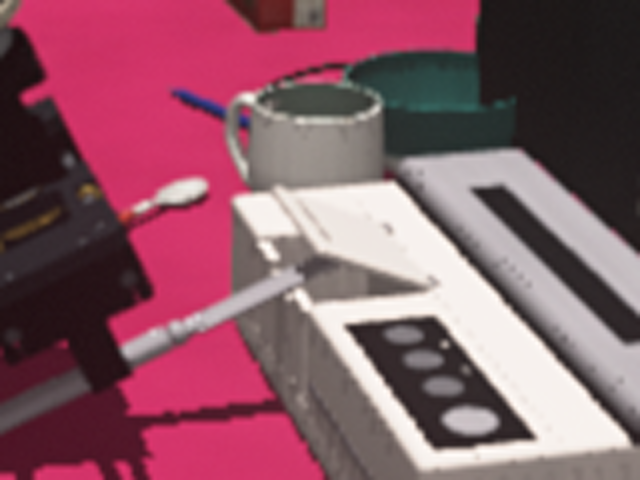

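Cover raised about 24°, with the tip under it at (320,262). Next I withdraw, re-enter over the wall, and swing it back along an arc.

Run:
```python
from h import *
f=.4
def go(tip,f,v,guard=None):
    T,q=tip_pose(tip,f,2.2); return robot.movel(T,v=v,rot=q,guard=guard)
print(go((-82-14*np.cos(f),55,71.5-14*np.sin(f)),f,100,12))
go((-112,55,84),0,120); st()
print(go((-56,55,84),0,120,8)); st()
for a in np.append(np.arange(.42,2.0,.13),[2.0,2.06]):
    n=np.array([-np.sin(a),0,-np.cos(a)])
    g=go(np.array([-17.5,55,77.5])+38*np.array([-np.cos(a),0,np.sin(a)])+n*4,0,60,12)
    if g: print("guard at",a); break
st()
p,d=eyes.grab_frame("side"); np.savez("side3.npz",p=p,d=d)
r=eyes.regions_of("side","cover"); Q=cloud("side",d)[r[0]["mask"]]; w=R.from_euler('z',-YAW).apply(Q-SC)
k=(abs(w[:,1]-55)<50)&(w[:,2]<145)&(w[:,2]>80); c=np.polyfit(w[k,2],w[k,0],1); print("x per z",c, r[0]["confidence"],k.sum(),np.median(w[k],0))
u,v=map(int,px("side",s2w([-40,55,90]))); cv2.imwrite("pics/sw.png",cv2.resize(p[v-60:v+60,u-80:u+80,::-1],None,fx=4,fy=4,interpolation=2))
```

```text
Traceback (most recent call last):
host.IKError: the arm cannot follow that straight line within its joint ranges
```

```bash
cat > sw.py <<'E'
from h import *
def go(tip,f,v,guard=None):
    T,q=tip_pose(tip,f,2.2); return robot.movel(T,v=v,rot=q,guard=guard)
for f in(.2,0): print(go((-82+40*np.cos(f),55,71.5+40*np.sin(f)),f,60,15))
print(go((-110,55,71.5),0,150,12))
go((-112,55,84),0,120); st()
print(go((-56,55,84),0,120,8)); st()
for a in np.append(np.arange(.42,2.0,.13),[2.0,2.06]):
    n=np.array([-np.sin(a),0,-np.cos(a)])
    g=go(np.array([-17.5,55,77.5])+38*np.array([-np.cos(a),0,np.sin(a)])+n*4,0,60,12)
    if g: print("guard at",a); break
st()
p,d=eyes.grab_frame("side"); np.savez("side3.npz",p=p,d=d)
u,v=map(int,px("side",s2w([-40,55,90]))); cv2.imwrite("pics/sw.png",cv2.resize(p[v-60:v+60,u-80:u+80,::-1],None,fx=4,fy=4,interpolation=2))
r=eyes.regions_of("side","cover"); Q=cloud("side",d)[r[0]["mask"]]; w=R.from_euler('z',-YAW).apply(Q-SC)
k=(abs(w[:,1]-55)<50)&(w[:,2]<145)&(w[:,2]>80); c=np.polyfit(w[k,2],w[k,0],1); print("x per z",c, r[0]["confidence"],k.sum(),np.median(w[k],0))
E
python3 sw.py
```

```text
False
False
False
t 14.94 p [400.7 224.4  81.6] F [-0.  -0.  -0.1] g 0.172 60.0
False
t 15.56 p [454.  234.   80.6] F [-0.2 -0.4 -0.9] g 0.174 60.0
t 19.31 p [506.4 244.  110. ] F [-1.9 -1.1 -0.2] g 0.178 60.0
x per z [  0.44699654 -50.6490542 ] 0.58 634 [ -0.76761475  45.56031417 112.18145498]
```

View pics/sw.png

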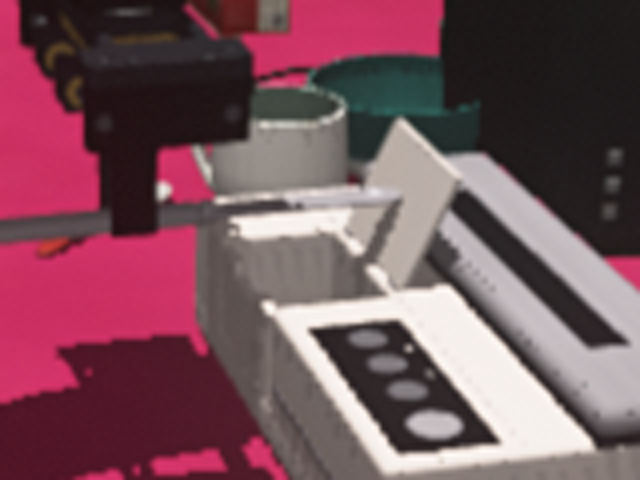

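The cover leans back at about 1.99 rad (recess open at (320,270)). I'll nudge it onto its stop, then lay the knife down clear of everything.

Run:
```python
from h import *
p=robot.observe()["position"]; x=s2w([1,0,0])-SC
print(robot.movel(p+8*x,v=30,guard=5)); st()
p=robot.observe()["position"]
robot.movel(p-70*x,v=200); p=robot.observe()["position"]
robot.movel(p-80*x+[0,0,40],v=200)
y=np.radians(75); G=np.array([430,270,0.])
robot.move_to(G+[0,0,80],tq(y)); st()
robot.movel(G+[0,0,10],v=120); print(robot.movel(G+[0,0,1.9],v=25,guard=5)); st()
robot.gripper_to(.5); robot.movel(G+[0,0,150],v=250); st()
robot.move_to([490,31,120],tq(YAW)); st()
for n in("top","side"):
    p,d=eyes.grab_frame(n); np.savez(f"{n}4.npz",p=p,d=d); cv2.imwrite(f"pics/{n}4.png",p[:,:,::-1])
```

```text
True
t 19.62 p [506.2 243.9 108.8] F [-3.4 -0.5  0.5] g 0.177 60.0
t 21.83 p [430.3 269.7  79.6] F [ 0.2  0.3 -0.8] g 0.175 60.0
True
t 22.95 p [430.2 270.3   2.1] F [-1.2 -0.4  5.3] g 0.172 60.0
t 24.48 p [429.4 269.6 148.8] F [-0.6  0.3  0.1] g 0.497 0.0
t 25.46 p [489.7  32.3 119.5] F [-0.2  0.5  0.3] g 0.498 0.0
```

View pics/top4.png

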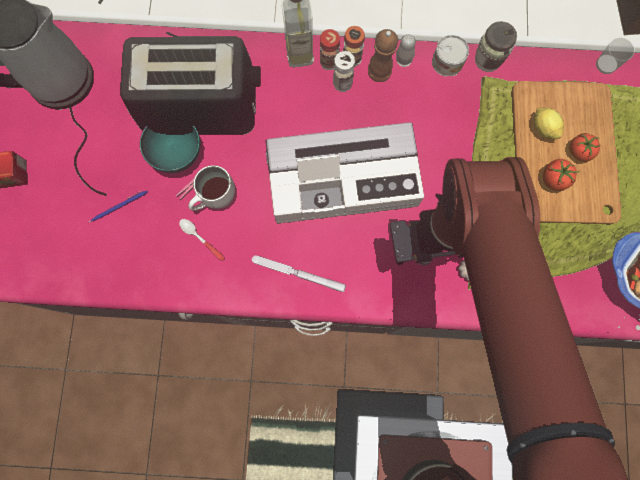

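Top view: the hatch is open with the nipple visible at about (321,199), the knife lies flat at (298,273), and the bystanders haven't moved. Now I locate the nipple and grasp the cap.

Run:
```python
from h import *
eyes_n={}
for n in("top","side"):
    z=np.load(f"{n}4.npz"); p,d=z["p"],z["d"]; P=cloud(n,d)
    eyes.grab_frame(n)
    r=eyes.look_for(n,"nipple"); print(n,[(np.round(toworld(n,a["xyz"]),1),round(a["confidence"],2)) for a in r[:2]])
    for l in("nipple","cap"):
        r=eyes.regions_of(n,l)
        for a in r[:2]:
            Q=P[a["mask"]]; print(l,a["confidence"],len(Q),np.round(np.nanmean(Q,0),1)); 
            for h in(46,33,38): 
                k=abs(Q[:,2]-h)<4
                if k.any(): print(h,k.sum(),np.round(Q[k].mean(0),1),np.round((Q[k].min(0)+Q[k].max(0))/2,1))
    w=s2w([-50,55,46]); u,v=px(n,w); print(n,"nominal",w,u,v)
    a=p[int(v)-20:int(v)+20,int(u)-25:int(u)+25,::-1].copy(); a=cv2.resize(a,None,fx=8,fy=8,interpolation=cv2.INTER_NEAREST)
    cv2.drawMarker(a,(int((u-int(u)+25.5)*8),int((v-int(v)+20.5)*8)),(0,0,255),0,20); eyes_n[n]=a
cv2.imwrite("pics/nip.png",np.hstack(list(eyes_n.values())))
c=np.array([490,31,0.]); robot.movel(c+[0,0,60],v=150)
print(robot.movel(c+[0,0,25.5],v=60,guard=5)); st(); robot.gripper_to(0,50); st()
```

```text
top []
top nominal [597.99677971 261.31214192  46.        ] 321.65692869462794 198.16912991698786
side []
cap 0.77 482 [491.3  24.1  20.5]
33 79 [491.3  25.4  33.7] [491.6  28.9  33. ]
38 88 [491.5  28.9  37.1] [491.6  30.4  36.7]
cap 0.31 681 [646.7 265.9 109.1]
side nominal [597.99677971 261.31214192  46.        ] 373.60658377145415 251.95127923032823
False
t 27.23 p [490.   30.9  25.5] F [-0.2  0.  -0. ] g 0.5 0.0
t 27.78 p [490.1  31.   25.6] F [0.  0.3 0.3] g 0.237 50.0
```

View pics/nip.png

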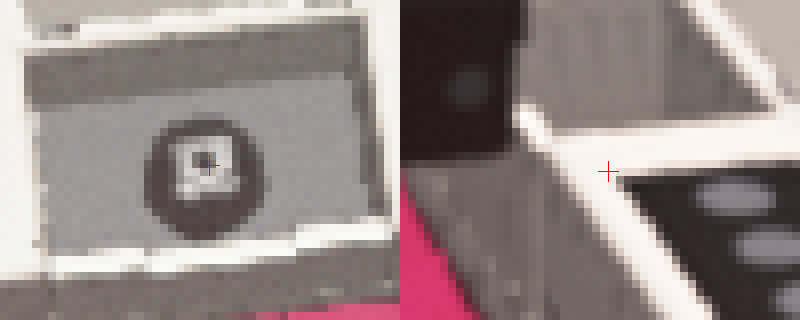

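Run:
```python
from h import *
K,e,M,_=cam("top")
def bp(u,v,h):
    r=M@np.array([(u-K[0,2])/K[0,0],-(v-K[1,2])/K[1,1],-1]); return e+r*((h-e[2])/r[2])
p=np.load("top4.npz")["p"]; g=cv2.cvtColor(p,cv2.COLOR_RGB2GRAY)
sub=g[188:212,306:338].astype(int)
for r in sub: print(' '.join(f"{x:3d}" for x in r))
m=(sub<100).astype(np.uint8)
n,l,s,c=cv2.connectedComponentsWithStats(m,connectivity=8)
for i in range(1,n):
    if s[i,4]>20:
        cs=cv2.findContours((l==i).astype(np.uint8),0,1)[0][0]; el=cv2.fitEllipse(cv2.convexHull(cs)); x,y=el[0]
        print(s[i],el,bp(x+306,y+188,33))
# predicted collar outline centre & nominal
print(px("top",s2w([-50,55,33])),px("top",s2w([-50,55,46])),[px("top",s2w([-50+a,55+b,33])) for a,b in((17,0),(-17,0),(0,17),(0,-17))])
# cap knob in first picture
g0=cv2.cvtColor(np.load("top0.npz")["p"],cv2.COLOR_RGB2GRAY)[244:270,412:440].astype(int)
print()
for r in g0: print(' '.join(f"{x:3d}" for x in r))
print(px("top",(488.8,31.7,38)),px("top",(488.8,31.7,24)),px("top",(488.8,31.7,0)))
```

```text
114 112 116 113 116 116 113 114 115 114 113 115 117 116 116 115 116 116 126 133 130 133 138 140 150 150 151 151 151 153 151 154
112 116 114 114 114 115 115 116 117 122 125 128 133 129 138 144 152 149 152 153 151 151 154 151 153 155 155 152 153 155 155 153
118 124 124 134 129 130 139 152 152 151 150 151 152 151 157 153 155 155 155 153 155 155 152 155 154 156 154 154 156 151 152 154
155 149 151 149 154 150 154 154 154 152 155 155 153 154 149 153 156 155 153 154 157 152 154 151 152 155 156 150 152 155 153 156
153 154 156 156 153 153 153 154 151 152 156 153 152 149 133 131 129 134 149 152 154 153 152 153 152 150 153 151 154 152 153 152
153 151 152 153 156 153 153 154 154 155 148 114 111  91  81  81  81  78  97 129 152 153 154 154 151 151 153 154 153 155 153 153
151 150 154 154 152 151 152 151 153 148 112  81  80  77  80  84  84  93  86  87 110 149 153 155 156 152 157 153 153 152 152 152
152 153 152 153 152 153 152 155 147 110  81  85 111 134 143 160 179 191 174  85  80 120 148 154 155 151 152 153 155 152 152 151
153 151 153 152 154 153 152 154 147  89  80 125 160 182 189 173 196 206 186 
[... 4933 characters left out ...]
1  99 120 121 127 124 125 126 124 127 124 126 123 127 126 122
122 123 124 123 124 124 123 122 128 123 123 123 126 122 124 125 126 127 125 123 124 124 126 123 125 123 124 126
124 123 123 119 127 122 123 124 123 126 126 124 124 123 126 124 125 126 125 127 126 123 124 123 121 123 123 125
123 120 124 127 123 123 125 125 122 127 122 125 124 126 124 124 124 125 125 125 122 125 124 126 125 124 124 125
123 123 124 123 123 123 121 123 126 126 124 128 123 126 125 124 124 123 125 125 127 123 124 124 125 125 122 125
(np.float64(425.9722128227534), np.float64(254.64583571999836)) (np.float64(424.81102122910823), np.float64(255.8250283953792)) (np.float64(422.8781731864643), np.float64(257.7878399305153))
```

Run:
```python
from h import *
robot.gripper_to(0,60)
N=np.array([599.1,262.3,0]); zo=25.6
robot.movel([490.1,31,160],v=200); st()
robot.move_to(N+[0,0,zo+110],tq(YAW)); st()
robot.movel(N+[0,0,zo+55],v=120); o=st()
p,d=eyes.grab_frame("side"); np.savez("side5.npz",p=p,d=d)
r=eyes.regions_of("side","cap")
if r: Q=cloud("side",d)[r[0]["mask"]]; print("cap",r[0]["confidence"],len(Q),np.round(np.nanpercentile(Q,[3,50,97],axis=0),1).tolist())
print("guard",robot.movel(N+[0,0,zo+42.5],v=30,guard=4)); st()
```

```text
t 28.82 p [489.4  31.  159. ] F [-0.3 -0.6 -1.1] g 0.229 60.0
t 29.83 p [599.3 259.8 135.6] F [-0.9 -0.6  0.5] g 0.23 60.0
t 30.44 p [599.5 261.9  81.3] F [ 0.3  1.  -0.7] g 0.231 60.0
cap 0.61 165 [[585.5, 209.7, 62.8], [594.6, 248.8, 73.4], [615.2, 263.5, 90.2]]
guard False
t 31.11 p [599.  262.2  68. ] F [ 0.2 -0.8 -0.8] g 0.234 60.0
```

The mouth is already past the stud top with no contact force, so I press on, watching for the click.

Run:
```python
from h import *
N=np.array([599.1,262.3,0]); zo=25.6
for h in np.arange(41.5,27,-1):
    g=robot.movel(N+[0,0,zo+h],v=20,guard=30); o=robot.observe(); print(h,round(o["position"][2]-zo,1),np.round(o["ft_force"],1))
    if g: break
st()
```

```text
41.5 41.6 [0.6 0.7 1. ]
40.5 41.2 [-0.5 -0.7  6.1]
39.5 40.9 [-0.2  0.  10.6]
38.5 40.4 [-0.2  0.2 12.2]
37.5 39.2 [-0.1 -1.  10.9]
36.5 37.2 [1.  0.1 4.1]
35.5 34.5 [ 3.2  1.5 -6.2]
34.5 33.3 [  5.4   2.8 -12.3]
33.5 33.0 [ 4.6  2.1 -9.7]
32.5 32.7 [ 1.7  0.2 -3.8]
31.5 32.0 [0.1 0.4 2.3]
30.5 30.9 [ 0.3 -0.5  4.9]
29.5 30.0 [-0.6 -1.7  6.2]
28.5 29.2 [-1.1 -0.4  7.7]
27.5 28.4 [-1.  -1.2 10. ]
t 34.86 p [599.6 262.4  54. ] F [-1.  -1.2 10. ] g 0.235 60.0
```

Clicked: the force peaked at 12 N and then dropped. I'll press to the bottom of the collar travel, hold, and verify.

Run:
```python
from h import *
N=np.array([599.1,262.3,0]); zo=25.6
robot.movel(N+[0,0,zo+26.2],v=20,guard=30); st(); robot.sleep(.5); o=st(); print(o["position"][2]-zo)
p,d=eyes.grab_frame("side"); cv2.imwrite("pics/end.png",p[:,:,::-1])
```

```text
t 35.11 p [599.7 262.4  53.2] F [-2.9 -0.8 13.1] g 0.234 60.0
t 35.61 p [599.7 262.4  53.2] F [-2.5 -1.4 13.2] g 0.231 60.0
27.59273680834714
```

View pics/end.png

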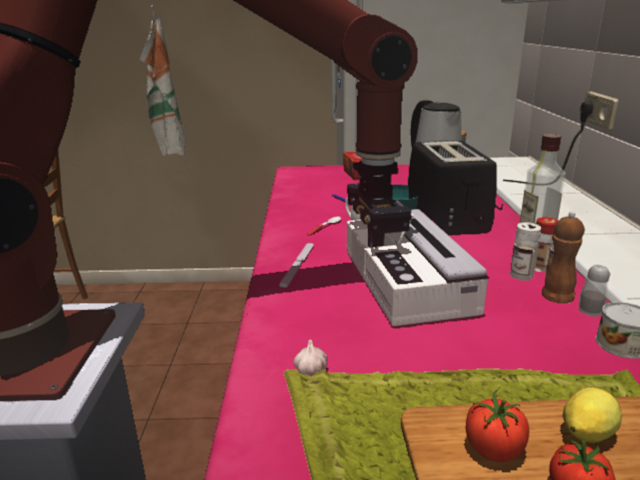

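The gripper is holding the cap in the recess at (390,245), pressing with a steady 13 N. The knife lies on the worktop at (297,265), and the garlic, spoon and mug are in place.

```bash
python3 -c "
from h import *
print(finish_job())"
```

```text
the job is handed in; nothing more can be done
None
```

The job is handed in at about 36 s of the 64 s: the hatch cover is levered up and swung back to its stop, the knife is laid on the worktop, and the cap is clicked onto the nipple and held pressed down at about 13 N, with the garlic, mug and teaspoon left where they were.

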